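# Offcut through the flap of the offcut bin

## Task

With the iron hot, no scrap may lie about: push the sawn spruce offcut (the lower, plain block on the bin's shelf) along the shelf and through the bin's self-closing flap until it drops inside, then draw the fingers back out so that the flap swings fully shut. Only push it, gently, with the fingertips: do not pinch or lift it. Leave the taller finished corner block standing where it is, and disturb nothing else on the bench.

Things in the scene. Friction and masses are not known exactly. Their poses are not given: they have to be found in the camera images.
- bin: Grey sheet-steel offcut bin with a birch-ply shelf in front, fixed. Origin: at bench height straight below the flap's hinge, midway across the doorway; x points level into the bin (the way to push), y to the left, z up. Box 280 mm wide, reaching back to x = +200 mm, its top 165 mm above the bench. Shelf: level, top 80 mm above the bench, x = -170 to +5 mm, 280 mm wide.
- shelf_end (a point): Middle of the shelf's far edge, on its top, right under the hung flap (5 mm past its hinge). Beyond it the bin is hollow, its floor 75 mm lower: a block pushed well past this edge tips and drops in. The shelf has a lip 12 mm wide and 12 mm high along each side (x -170 to -35 mm).
- flap (a joint): Angle of the bin's aluminium flap (rad), a plate 234 mm wide, 66 mm long from its hinge, 2 mm thick, about 40 g, hung on the rod. 0 = hanging shut; it grows as the flap swings inwards, up to 1.45. It opens inwards only, at well under 1 N, and falls shut by its own weight in about half a second once nothing holds it.
- flap_hinge (a point): Middle of the flap's hinge rod (6 mm thick), 70 mm above the shelf. The doorway below it is 240 mm wide (y -120 to +120 mm) and 67 mm high; the bin's top begins 5 mm behind the rod. Upright fingers meet the rod with the offcut's rear face still in front of it: lean them 25 to 45 degrees, tips forward, to push that face 5 to 20 mm past the hinge; the flap then lies on the fingers.
- offcut: The sawn-off spruce offcut to be pushed in: a plain block, 50 mm along its own x axis, 44 mm along its y axis, 30 mm high, about 30 g, loose on the shelf in front of the flap, left or right of the middle, its x axis within about 25 degrees of the bin's x axis. Its origin is the centre of its underside.
- corner_block: The finished spruce corner block, to be left alone: 42 mm high, about 32 by 36 mm, one upright side hollowed, standing loose on the same shelf beside the offcut, at least 85 mm from it centre to centre (across and along together). Origin: centre of its underside.
- end_button: Ebony end button, a turned knob 25 mm across and 34 mm high with its stem up, standing on the bench to the left of the bin's shelf. Origin: centre of its underside. A bystander.
- awl: Boxwood-handled awl with a steel point, 141 mm long, 31 mm thick, lying on the bench to the right of the bin's shelf. Origin: under its handle. A bystander.
- gent_saw: Brass-backed gent's saw, 315 mm long, lying flat on the bench to the left of the bin, pointing away. Origin: bench level, middle of its length. A bystander.
- rib: Curved flamed-maple rib, 32 mm high, about 100 mm across the bow, standing on edge on the bench at the near left. Origin: bench level, middle of the bow. A bystander.
- bending_iron: Aluminium bending iron on a steel stand, 175 mm high, fixed to the bench on the left. Origin: centre of its underside. Keep clear.
- mould: Poplar inside mould with spruce blocks, 365 mm long, 200 mm wide, 34 mm high, fixed to the bench on the right. Origin: its middle, bench level.
Things that resemble listed ones, but are neither listed nor needed, are in the scene too. What is shaped like the offcut but green is not meant.

How it is judged (in metres and radians):
On the way, in this order (a step that is already met when the one before it is completed fails the run):
1. the flap is pushed open (value of joint flap above 0.25 rad), for 0.05 s.
2. the offcut has dropped inside the bin (x of offcut in the frame of bin above 0 m and z of offcut in the frame of bin below 0.06 m), for 0.2 s.
At the end, for the whole second after the job is handed in: The offcut lies at rest inside the bin, below the level of the shelf (its underside's centre less than 60 mm above the bench); the flap hangs shut (under 0.05 rad); the finished corner block stands upright within 10 mm of where it was (all of step 2 and x of offcut in the frame of bin below 0.196 m and y of offcut in the frame of bin between -0.136 and 0.136 m and linear speed of offcut below 0.03 m/s and value of joint flap below 0.05 rad and distance of corner_block from where it was at the start of the episode below 0.01 m and angle between corner_block's own z axis and vertical below 0.1 rad); the robot touches nothing.
It fails at once if the offcut is lifted: more than 12 mm above the shelf (z of offcut in the frame of bin above 0.092 m).
It fails at once if the offcut is pinched or rammed: more than 20 N from the fingers (contact force between the fingers and offcut above 20 N).
It fails at once if the finished corner block is shifted by more than 10 mm (distance of corner_block from where it was at the start of the episode above 0.01 m).
It fails at once if another thing on the bench is shifted by more than 20 mm (distance of any of end_button, awl, gent_saw, rib from where it was at the start of the episode above 0.02 m).
It also fails if it takes over 35 s, if anything falls off the work surface, if the arm or the gripper's body presses on something with over 40 N, if the wrist force passes 120 N, or if a joint passes its speed limit or range.

## Robot

A 6-joint arm with a two-finger parallel gripper is mounted at the origin on the work surface. World frame = base frame: x ahead of the robot, y to its left, z up, the work surface at z = 0. Lengths are in m, angles in degrees, forces in N, time in s.
With the tool pointing down it reaches from about 0.4 to 0.825 m from the base axis. Payload 7 kg.
Tool frame: the origin (TCP) lies midway between the tips of the shut fingers; the grasp point (between the pads) lies r.grip_depth behind it (r.grip_depth is the distance from the TCP to the grasp point, in m); z points along the fingers, y is the direction in which the jaws open and shut (so a half turn about z gives the same grasp; the last joint's range is limited). The gripper opens to 88 mm and grips with 3 to 60 N. Pads are 19 mm wide; open, the fingers measure 130 mm over their backs; the gripper's body (78 mm by 193 mm) begins 47 mm behind the grasp point.
Start: joints at [88.7, 20.546, 0.682, 0, -70.136, -16.507], TCP at [0.206, 0.643, 0.227] pointing down, gripper open.
Joint ranges: [-176.03, 176.03], [-82.01, 121.73], [-58.28, 71.71], [-173.87, 95.51], [-174.79, -0.11], [-173.66, 173.66]. Speed limits (degrees/s): [136.94, 136.94, 172.46, 180, 180, 180].

## Interface

Orientations are given as [roll, pitch, yaw] about the fixed x, y, z axes, in that order (R = Rz(yaw) Ry(pitch) Rx(roll)).
In Python, from plant import r, imaging, close_job gives the robot as it stands.
- The arm moves only by the tool step_arm, never from a script. Its argument "commands" is a list of rows, each a list of 2 entries, a list of its own where there are three numbers: the shift along the tool's x, y, z in mm, then the turn about the tool's z in degrees. In form: [[[x, y, z], twist], ...]. A call has 1 to 20 rows; each row shifts and turns the commanded pose from where the row before left it, along the tool's axes as they then stand; what a row does not reach is not made up. A row lasts 1/8 s, in which the tool goes at most 62.5 mm and 10.7 degrees, less where a joint would pass 70% of its speed; a pose out of reach is approached as far as the arm can. A call with a gripper value outside its range is refused whole. "gripper" is the closure, from 0 (fully open) to 1 (shut), set as the call begins (left out, the last holds). The fingers move at their own pace and stop on an object; "grip_force" is the grip in N (left out, the last holds). Time passes only in rows, so rows that do not move let the fingers close. It gives the time, the measured TCP pose, the force and the opening at its end, in the units of the state.
- r.get_state(): the state, without advancing time (a new reading comes with each control period).
- imaging.capture(name): name is "side" or "top" or "wrist"; returns a dict with "img" (420x560x3 uint8, red, green, blue), "z_map" (420x560 float32, m along the optical axis (not along the pixel's ray), 0 where there is no reading), "vfov" (degrees; the focal length in pixels is half the picture's height over the tangent of half this angle, whatever the lens; pixels are square), "cx", "cy" (the principal point, pixels), "extrinsics" (4x4, takes a point from camera to world coordinates); the wrist camera has in their place "T_tool_cam" (4x4, takes a point from camera to tool coordinates, whose origin is the TCP and whose axes are the flange's). Camera axes: x right, y down, z forward; pixel columns grow to the right and rows downward; lengths in m; the calibration is good to about 2 mm. A picture is of the moment at which its call begins: read the wrist's pose just before it.
- close_job(): hands the job in, once; it reports no verdict.
The state is a dict: "time_s": time; "joints": joint angles; "qd": joint speeds; "joint_torque": joint torques, N m; "tcp_pos": TCP position; "eef_rot": TCP orientation; "contact_force": force on the tool from outside, world axes, zero at the start; "moment": the same for the moment, N m; "gripper_width": finger opening in m.
Only numpy, scipy, OpenCV 4.12 (cv2) and the standard library are available. Lean on these libraries where they do the work, as an engineer would, in place of code of your own. Each camera call takes 0.05 s, during which the arm holds its last target.

## Working session

There is one attempt and no reset: what is moved stays moved. The work goes in short steps, Python scripts to look and compute and a tool call to move; the robot and the scene stay as the last step left them, time stands still between calls to the robot, and variables do not carry over. Pictures are saved under pics/ and viewed, and the job is handed in when it is done.

Besides the shell and the picture viewer there is one more tool, called after "Emit:" as name([rows], argument=value, ...), one row to a line, values as JSON. step_arm: Moves the arm, as the interface text tells. Its arguments: {"type":"object","properties":{"commands":{"type":"array","items":{"type":"array"}},"gripper":{"type":"number"},"grip_force":{"type":"number"}},"required":["commands"]}

```bash
ls; mkdir -p pics
cat > h.py <<'E'
import numpy as np, cv2
from plant import r, imaging, close_job
from scipy.spatial.transform import Rotation as R
def cap(n,fn):
    s=r.get_state(); c=imaging.capture(n); cv2.imwrite('pics/'+fn+'.png',c['img'][:,:,::-1]); 
    np.savez('pics/'+fn+'.npz',**c, tcp=s['tcp_pos'],rot=s['eef_rot'])
    return c,s
def pts(c,T=None):
    h,w=c['z_map'].shape; f=h/2/np.tan(np.radians(c['vfov']/2))
    v,u=np.mgrid[:h,:w]; z=c['z_map']
    P=np.stack([(u-c['cx'])/f*z,(v-c['cy'])/f*z,z],-1)
    T=c['extrinsics'] if T is None else T
    return P@T[:3,:3].T+T[:3,3]
E
python3 - <<'E'
from h import *
s=r.get_state(); print({k:np.round(v,3).tolist() for k,v in s.items()}, r.grip_depth)
for n in ['side','top','wrist']:
    c,s=cap(n,n+'0'); print(n,c['vfov'],c['cx'],c['cy'])
    if n!='wrist': print(np.round(c['extrinsics'],3).tolist())
    else: print(np.round(c['T_tool_cam'],3).tolist())
E
```

```text
pics
{'time_s': 0.0, 'joints': [88.699, 20.591, 0.631, -0.02, -70.136, -16.508], 'qd': [0.07, -0.042, -0.002, 0.002, 0.053, 0.084], 'joint_torque': [-0.0, -58.272, 29.305, 6.997, 0.007, -0.0], 'tcp_pos': [0.206, 0.642, 0.226], 'eef_rot': [179.904, -0.009, -17.816], 'contact_force': [-0.114, 0.087, -1.122], 'moment': [0.023, 0.021, 0.02], 'gripper_width': 0.088} 0.0188
side 57.861440739636755 277.89140745008217 204.96625936904852
[[0.739, -0.408, 0.536, -0.122], [-0.673, -0.473, 0.569, -0.61], [0.021, -0.781, -0.624, 0.817], [0.0, 0.0, 0.0, 1.0]]
top 51.723965337685186 280.9582017703409 203.0171739427281
[[0.095, -0.974, 0.205, 0.152], [-0.995, -0.093, 0.022, -0.012], [-0.002, -0.206, -0.979, 1.564], [0.0, 0.0, 0.0, 1.0]]
wrist 62.20465426835224 276.2469002134834 211.24308094543343
[[-0.0, -0.955, -0.297, 0.082], [1.0, -0.001, 0.0, -0.0], [-0.001, -0.297, 0.955, -0.156], [0.0, 0.0, 0.0, 1.0]]
```

View pics/side0.png

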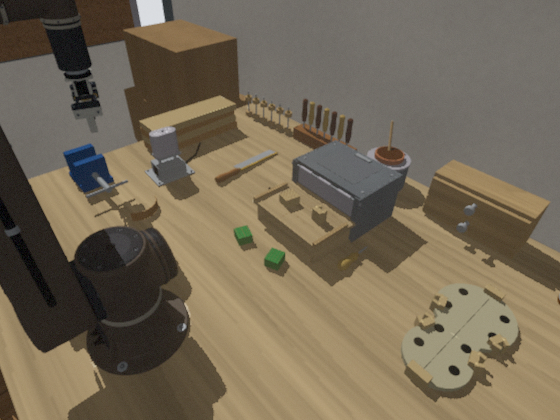

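View pics/top0.png

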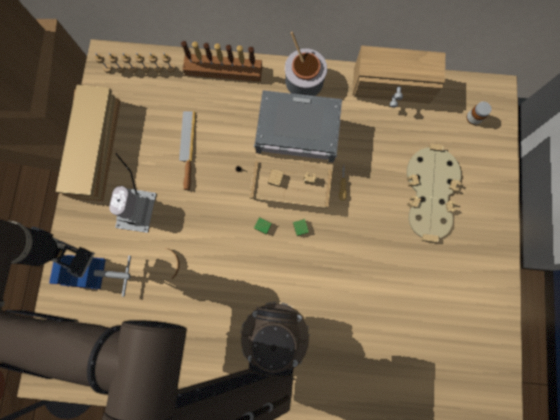

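View pics/wrist0.png

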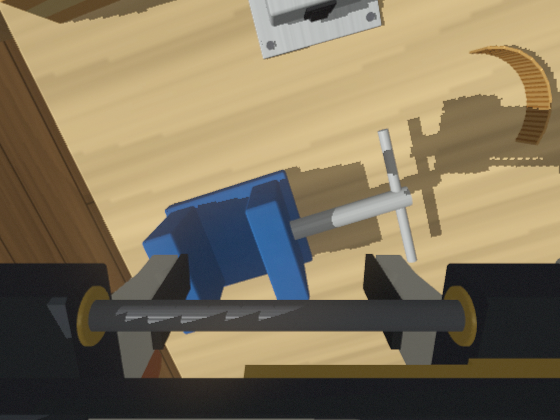

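The top view shows the bin (260–340, 95–160) with its shelf below. Two blocks stand on the shelf, at about (276,178) and (311,178), and there are two green decoys at (263,226) and (302,228). Next I'll measure these from the depth.

Run:
```python
from h import *
ims=[]
for n,(u0,u1,v0,v1) in {'side':(230,420,130,270),'top':(225,365,85,245)}.items():
    c=dict(np.load(f'pics/{n}0.npz')); P=pts(c)
    im=c['img'][v0:v1,u0:u1,::-1]
    cv2.imwrite(f'pics/{n}crop.png',cv2.resize(im,None,fx=4 if n=='side' else 3.7,fy=4 if n=='side' else 3.7,interpolation=cv2.INTER_CUBIC))
    Z=P[...,2]
    if n=='top':
        print('z grid'); 
        for v in range(150,212,3): print(v,(Z[v,244:350:3]*1000).round().astype(int).tolist())
        print(P[205,245:350:20].round(3).tolist());
```

```text
z grid
150 [0, -2, -1, 0, 122, 121, 104, 103, 120, 112, 122, 124, 128, 129, 148, 156, 152, 158, 154, 153, 0, 162, 159, 161, 166, 163, 164, 163, 171, 168, 163, -2, 1, 3, 1, -4]
153 [0, 4, 4, -6, 85, 86, 82, 82, 82, 78, 91, 84, 94, 100, 108, 106, 113, 111, 117, 126, 122, 130, 153, 158, 156, 151, 159, 155, 8, 160, 160, 13, 3, -8, 2, -7]
156 [-5, 0, -5, 1, 82, 83, 79, 79, 1564, 79, 91, 78, 78, 83, 82, 76, 80, 82, 88, 90, 90, 92, 102, 105, 109, 109, 119, 117, 10, 150, 158, -2, 2, 3, -4, 4]
159 [-3, -5, 5, -8, 76, 78, 80, 76, 81, 77, 78, 78, 81, 80, 77, 82, 78, 78, 77, 80, 71, 79, 79, 83, 72, 88, 85, 89, 110, 124, 121, 2, 0, 2, 0, 0]
162 [1, -8, 2, -6, 89, 77, 81, 84, 77, 83, 83, 80, 80, 81, 83, 82, 82, 76, 79, 73, 88, 77, 77, 81, 79, 82, 81, 77, 87, 86, 6, 1, 2, -4, 6, 2]
165 [-3, 7, -3, 1, 98, 81, 78, 79, 74, 82, 74, 78, 87, 85, 73, 80, 1564, 82, 81, 86, 77, 77, 78, 79, 84, 70, 88, 82, 82, 77, -3, 5, 4, 9, -1, -1]
168 [-2, 2, -3, 77, 96, 80, 76, 82, 87, 79, 72, 78, 77, 82, 75, 79, 79, 80, 79, 81, 77, 75, 86, 79, 80, 78, 78, 81, 81, 76, 0, 0, -4, 7, 0, 4]
171 [-4, -8, 3, 88, 90, 85, 75, 7
[... 1444 characters left out ...]
1, -3]
201 [1, 2, -1, -1, -1, -3, -1, 0, 72, 77, 75, 80, 78, 74, 81, 81, 80, 79, 81, 77, 76, 75, 77, 80, 81, 83, 81, 90, 77, -4, -1, -7, -4, 0, 5, -3]
204 [-3, -1, -9, -3, 3, 2, -3, -5, 0, -7, -3, -2, 0, 2, -2, 1564, 68, 77, 81, 79, 77, 84, 78, 79, 84, 83, 76, 94, 79, -1, 2, 1, -1, 3, -1, 1564]
207 [2, 0, 1, 5, -1, -6, 7, 1, -3, -2, 1, -6, -5, 1, 5, -4, 0, -4, -1, 2, 0, -2, 1, -5, 67, 76, 84, 87, 1, 4, -5, -3, -3, -4, -5, 3]
210 [0, 3, 1, 0, 6, -4, -2, -2, 5, 3, 5, 1, 1, -4, 3, 2, -2, 1, 2, -1, -4, 2, 3, 0, 1, -2, -5, -4, 1, 0, -3, -1, -4, -2, 0, 0]
[[0.46, 0.155, -0.003], [0.467, 0.081, -0.003], [0.474, 0.008, -0.005], [0.463, -0.063, 0.082], [0.467, -0.131, 0.093], [0.496, -0.213, -0.007]]
```

View pics/sidecrop.png

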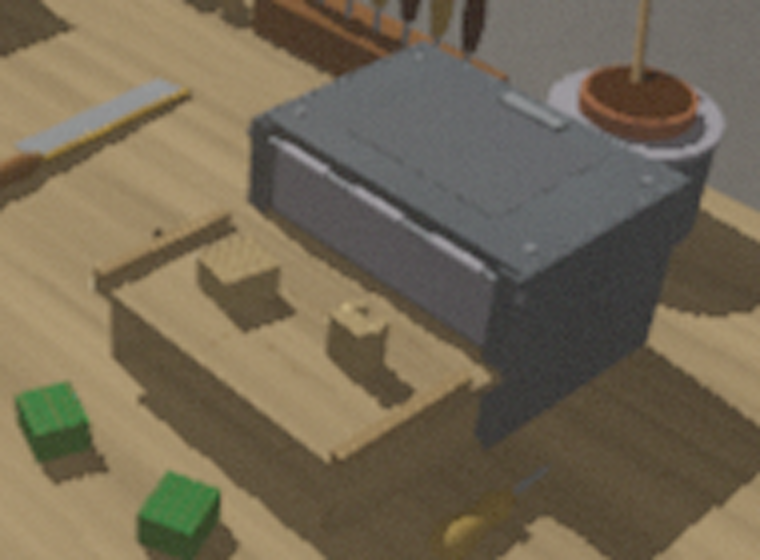

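View pics/topcrop.png

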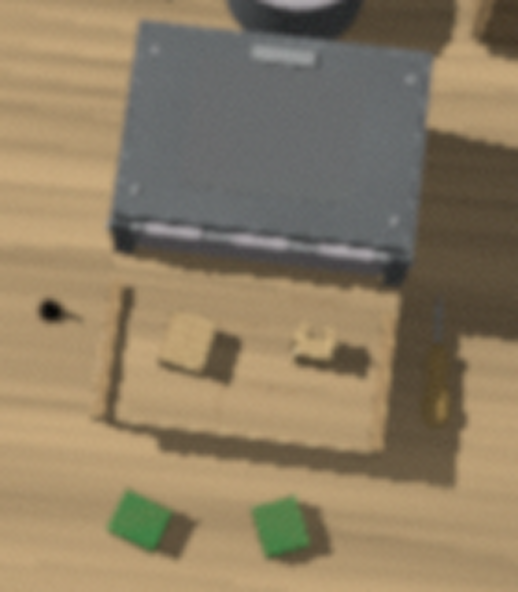

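```bash
cat >> h.py <<'E'
def rect(Q):
    (c,s,a)=cv2.minAreaRect((Q*1000).astype(np.float32)); return np.round(c,1),np.round(s,1),round(a,1)
E
python3 - <<'E'
from h import *
for n in ['top','side']:
    c=dict(np.load(f'pics/{n}0.npz')); P=pts(c); Z=P[...,2]
    def sel(z0,z1,box):
        m=(Z>z0)&(Z<z1)&(P[...,0]>box[0])&(P[...,0]<box[1])&(P[...,1]>box[2])&(P[...,1]<box[3])
        m=cv2.morphologyEx(m.astype(np.uint8),cv2.MORPH_OPEN,np.ones((2,2)))
        k,l,st,ce=cv2.connectedComponentsWithStats(m)
        for i in range(1,k):
            if st[i,4]>25: print(n,z0,st[i].tolist(),'px',rect(P[l==i][:,:2]),'mean',P[l==i].mean(0).round(3),'med z',np.median(Z[l==i]).round(4))
    B=(0.4,0.9,-0.25,0.2)
    sel(0.155,0.175,B); sel(0.07,0.09,B); sel(0.1,0.114,(0.4,0.62,-.25,.2)); sel(0.1,0.13,(0.4,0.585,-.25,.2))
E
```

```text
top 0.155 [255, 92, 88, 66, 4422] px (array([530.1, -18.2]), array([296.8, 756.8]), 88.7) mean [ 0.729 -0.016  0.167] med z 0.165
top 0.07 [252, 153, 82, 56, 3222] px (array([400.8, -19. ]), array([497.8, 286.5]), 0.9) mean [ 0.547 -0.011  0.085] med z 0.0795
top 0.1 [268, 171, 16, 16, 153] px (array([547.2,  47.3]), array([41.8, 56.4]), 78.9) mean [0.542 0.047 0.106] med z 0.1082
top 0.1 [268, 170, 16, 17, 182] px (array([547.2,  47.3]), array([41.8, 56.4]), 78.9) mean [0.543 0.047 0.106] med z 0.1082
top 0.1 [305, 174, 11, 11, 88] px (array([557.2, -71. ]), array([36. , 40.8]), 83.4) mean [ 0.549 -0.071  0.112] med z 0.1184
side 0.155 [293, 141, 110, 64, 3361] px (array([ 347.8, -197.5]), array([1202.7,  341.1]), 25.4) mean [ 0.719 -0.033  0.167] med z 0.1666
side 0.07 [254, 181, 143, 70, 3087] px (array([ 314. , -173.8]), array([1162. ,  412.9]), 25.4) mean [ 0.548 -0.035  0.083] med z 0.0813
side 0.1 [280, 190, 21, 14, 185] px (array([ 213.3, -259.4]), array([968. ,  62.2]), 42.6) mean [0.538 0.039 0.112] med z 0.1102
side 0.1 [313, 213, 15, 7, 49] px (array([560.6, -77.6]), array([27.6, 54.6]), 77.0) mean [ 0.548 -0.077  0.102] med z 0.1028
side 0.1 [280, 190, 21, 14, 194] px (array([ 213.3, -259.4]), array([968. ,  62.2]), 42.6) mean [0.538 0.039 0.112] med z 0.1102
side 0.1 [313, 205, 15, 15, 163] px (array([ 235.7, -312.3]), array([929.6,  42.6]), 37.1) mean [ 0.546 -0.077  0.117] med z 0.1156
```

Emit:
step_arm([
  [[0,0,-50],0],
  [[0,0,-50],0],
  [[28,34,-5],0],
  [[28,34,-5],0],
  [[28,34,-5],0],
  [[28,34,-5],0],
  [[28,34,-5],0],
  [[28,34,-5],0],
  [[28,34,-5],0],
  [[28,34,-5],0],
  [[28,34,-5],0],
  [[28,34,-5],0],
  [[28,34,-5],0],
  [[28,34,-5],0],
  [[28,34,-5],0],
  [[28,34,-5],0],
  [[28,34,-5],0],
  [[0,0,0],0],
])

```text
time_s: 2.4
tcp_pos: [0.4508, 0.0264, 0.4015]
eef_rot: [180.0, 0.0, -18.0]
contact_force: [-0.7, 0.0, 0.0]
gripper_width: 0.0874
```

Run:
```python
from h import *
c,s=cap('wrist','wrist1'); print({k:np.round(v,3).tolist() for k,v in s.items()})
```

```text
{'time_s': 2.4, 'joints': [28.491, -5.176, -7.451, 0.014, -87.747, 43.471], 'qd': [3.106, -0.506, -1.099, -0.758, 0.281, -2.739], 'joint_torque': [-1.266, -23.666, 31.724, 7.691, 0.008, 0.692], 'tcp_pos': [0.451, 0.026, 0.402], 'eef_rot': [179.974, 0.005, -18.038], 'contact_force': [-0.696, 0.019, 0.035], 'moment': [0.036, 0.041, 0.013], 'gripper_width': 0.087}
```

View pics/wrist1.png

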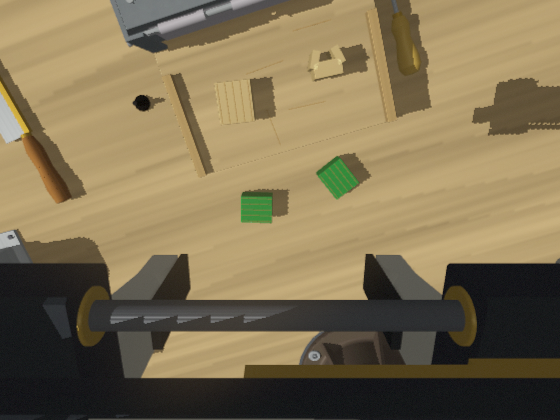

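The wrist view shows the offcut, with its sawn grain, at about (235,101), the hollowed corner block at (326,65), and the shelf with its lips. The green blocks lie on the bench. I'll fit the shelf frame and the block poses.

```bash
cat >> h.py <<'E'
def wristT(d):
    T=np.eye(4); T[:3,:3]=R.from_euler('xyz',d['rot'],degrees=True).as_matrix(); T[:3,3]=d['tcp']; return T@d['T_tool_cam']
E
python3 - <<'E'
from h import *
d=dict(np.load('pics/wrist1.npz')); T=wristT(d); P=pts(d,T); Z=P[...,2]
print('bench z',np.median(Z[180:250,420:480]),'shelf',np.median(Z[60:90,260:300]))
med=cv2.medianBlur(Z.astype(np.float32),5)
valid=(d['z_map']>0)
reg=np.zeros_like(valid); reg[0:180,150:400]=1
def comp(z0,z1,reg=reg):
    m=((med>z0)&(med<z1)&valid&reg).astype(np.uint8); m=cv2.morphologyEx(m,cv2.MORPH_OPEN,np.ones((3,3)))
    k,l,st,ce=cv2.connectedComponentsWithStats(m)
    return [(l==i,st[i]) for i in range(1,k) if st[i,4]>60]
for a in [(0.1,0.117),(0.116,0.132),(0.086,0.1),(0.07,0.086)]:
    for m,st in comp(*a):
        if st[2]>100 and a[0]>0.08: continue
        Q=P[m]; 
        # replace by ray cast onto mean plane to cut noise
        z=np.median(Q[:,2]); o=T[:3,3]; Q=o+(Q-o)*((z-o[2])/(Q[:,2]-o[2]))[:,None]
        print(a,st.tolist(),'z',z.round(4),rect(Q[:,:2]),Q.mean(0).round(4))
E
```

```text
bench z -0.0015503167535873552 shelf 0.07836433681930605
(0.1, 0.117) [215, 79, 40, 46, 1514] z 0.1082 (array([545.3,  49.2]), array([44.4, 49.9]), 78.2) [0.5456 0.0491 0.1082]
(0.116, 0.132) [311, 46, 34, 33, 708] z 0.1202 (array([553. , -69.4]), array([39.3, 30.5]), 83.8) [ 0.5513 -0.0691  0.1202]
(0.086, 0.1) [243, 2, 32, 12, 105] z 0.0934 (array([637.1, -12.4]), array([38.6,  3.6]), 87.6) [ 0.6373 -0.0122  0.0934]
(0.086, 0.1) [367, 9, 30, 113, 1190] z 0.0902 (array([ 527.6, -137.4]), array([ 13.2, 134.5]), 88.3) [ 0.5305 -0.1376  0.0902]
(0.086, 0.1) [191, 13, 51, 19, 170] z 0.0929 (array([638.9,  41.1]), array([63.8,  3.7]), 88.3) [0.6389 0.0405 0.0929]
(0.086, 0.1) [163, 75, 43, 102, 1020] z 0.0901 (array([536.1, 124.3]), array([ 13.1, 134.2]), 88.1) [0.5387 0.1242 0.0901]
(0.07, 0.086) [154, 0, 233, 174, 25450] z 0.0783 (array([552. ,  -7.1]), array([279.5, 175.1]), 88.1) [ 0.5556 -0.0082  0.0783]
```

Bin frame: origin about (634.4, −9.9) mm, yaw −1.9°; the lips and the shelf rectangle agree to 0.2 mm, and sizes match the listing. In the bin frame:

| Item | x (mm) | y (mm) | Yaw | Measured size (mm) |
|---|---|---|---|---|
| Offcut | −91 | +56 | −10° | 50 × 44 × 30 |
| Corner block | −79 | −62 | not needed | 42 high |

The rows only allow twist about the tool's z, so the fingers stay upright. With the tips stopped short of the rod, the offcut's centre still ends about 15 mm past the shelf edge, so it should tip in. I'll shut the fingers and approach from behind.

Emit:
step_arm([
  [[0,0,0],-8],
  [[0,0,0],-8],
  [[11,-8,20],0],
  [[11,-8,40],0],
  [[11,-9,45],0],
  [[0,0,45],0],
  [[0,0,45],0],
  [[0,0,35],0],
  [[0,0,20],0],
  [[0,0,0],0],
], gripper=1)

```text
time_s: 3.7
tcp_pos: [0.4828, 0.053, 0.1502]
eef_rot: [179.9, 0.2, -1.7]
contact_force: [0.4, -1.2, -0.3]
gripper_width: 0.0007
```

Run:
```python
from h import *
c,s=cap('wrist','wrist2'); print({k:np.round(v,4).tolist() for k,v in s.items() if k!='joint_torque'})
d=dict(np.load('pics/wrist2.npz')); P=pts(d,wristT(d)); 
print(np.nanmin(P[:,:,2]))
```

```text
{'time_s': 3.7, 'joints': [29.5043, 6.6215, -28.7054, -0.0232, -54.8677, 58.7644], 'qd': [-0.252, -1.5352, 2.6035, 0.8104, -1.4634, 0.1452], 'tcp_pos': [0.4828, 0.053, 0.1502], 'eef_rot': [179.9153, 0.1763, -1.7448], 'contact_force': [0.4312, -1.2432, -0.3268], 'moment': [-0.0073, -0.0127, -0.0611], 'gripper_width': 0.0007}
-0.0045282051068120666
```

View pics/wrist2.png

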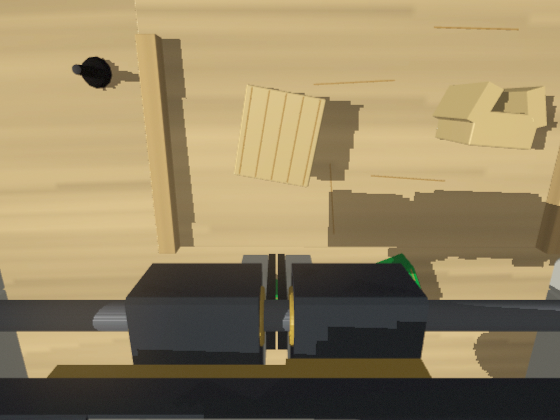

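The shut tips are at about (277,262), with the offcut straight ahead at (280,137) and the corner block well to the right at (490,115). I'll remeasure at close range.

```bash
cat >> h.py <<'E'
O=np.array([634.4,-9.85]); a=np.radians(-1.87); ex=np.array([np.cos(a),np.sin(a)]); ey=np.array([-np.sin(a),np.cos(a)])
def bin_(p): p=np.asarray(p)[...,:2]*1000-O; return np.stack([p@ex,p@ey],-1).round(1)
E
python3 - <<'E'
from h import *
d=dict(np.load('pics/wrist2.npz')); T=wristT(d); P=pts(d,T); Z=P[...,2]; med=cv2.medianBlur(Z.astype(np.float32),5)
print('shelf',np.median(Z[200:240,200:300]), 'tcp bin',bin_(d['tcp']))
reg=np.zeros(Z.shape,bool); reg[40:240,180:420]=1
m=((med>.1)&(med<.118)&reg&(d['z_map']>0)).astype(np.uint8); m=cv2.morphologyEx(m,cv2.MORPH_OPEN,np.ones((3,3)))
k,l,st,_=cv2.connectedComponentsWithStats(m)
for i in range(1,k):
    if st[i,4]>200:
        Q=P[l==i]; z=np.median(Q[:,2]); o=T[:3,3]; Q=o+(Q-o)*((z-o[2])/(Q[:,2]-o[2]))[:,None]
        rc=rect(Q[:,:2]); print(st[i].tolist(),z,rc,bin_(rc[0]/1000), 'corners',bin_(cv2.boxPoints(rc)/1000).tolist())
# fingertips
reg=np.zeros(Z.shape,bool); reg[250:270,240:315]=1
print('tip pts', P[256,242:315:8].round(3).tolist())
E
```

```text
shelf 0.07824951875069687 tcp bin [-153.6   57.8]
[234, 85, 92, 102, 7068] 0.10824242014205972 (array([545.7,  49.7]), array([43.9, 49.9]), 78.2) [-90.6  56.6] corners [[-119.0, 39.3], [-69.8, 30.7], [-62.2, 73.9], [-111.4, 82.5]]
tip pts [[0.424, 0.088, -0.001], [0.495, 0.065, 0.154], [0.495, 0.061, 0.155], [0.495, 0.057, 0.155], [0.494, 0.054, 0.152], [0.493, 0.05, 0.152], [0.495, 0.046, 0.156], [0.495, 0.042, 0.155], [0.495, 0.039, 0.155], [0.422, 0.018, -0.001]]
```

Emit:
step_arm([
  [[0,3,20],0],
  [[0,0,20],0],
  [[0,0,7],0],
  [[10,0,0],0],
  [[8,0,0],0],
  [[5,0,0],0],
  [[5,0,0],0],
  [[5,0,0],0],
  [[5,0,0],0],
  [[6,0,0],0],
  [[6,0,0],0],
  [[6,0,0],0],
  [[6,0,0],0],
  [[6,0,0],0],
  [[6,0,0],0],
  [[0,0,0],0],
])

```text
time_s: 5.75
tcp_pos: [0.5585, 0.0473, 0.1045]
eef_rot: [180.0, -0.0, -1.8]
contact_force: [-0.1, -1.1, -0.4]
gripper_width: 0.0008
```

Run:
```python
from h import *
c,s=cap('wrist','wrist3'); print({k:np.round(v,4).tolist() for k,v in s.items() if k!='joint_torque'}, bin_(s['tcp_pos']))
c,s=cap('side','side3'); cv2.imwrite('pics/side3c.png',cv2.resize(c['img'][110:270,210:410,::-1],None,fx=3.7,fy=3.7))
```

```text
{'time_s': 5.75, 'joints': [24.851, 16.2217, -23.1265, 0.0057, -50.6444, 63.3275], 'qd': [0.1936, -0.4618, -0.8115, -0.1624, 0.1766, -0.042], 'tcp_pos': [0.5585, 0.0473, 0.1045], 'eef_rot': [179.9994, -0.0086, -1.8178], 'contact_force': [-0.1108, -1.0614, -0.4097], 'moment': [0.0168, 0.0446, 0.0717], 'gripper_width': 0.0008} [-77.7  54.6]
```

View pics/wrist3.png

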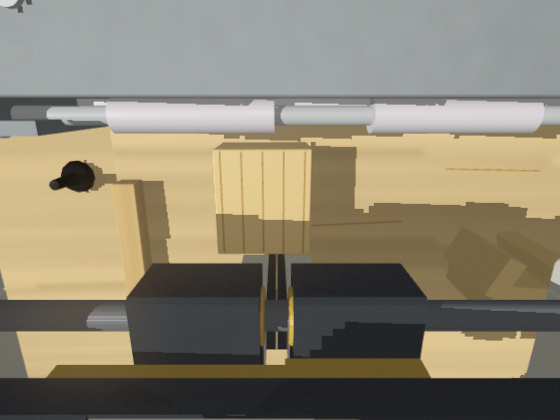

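View pics/side3c.png

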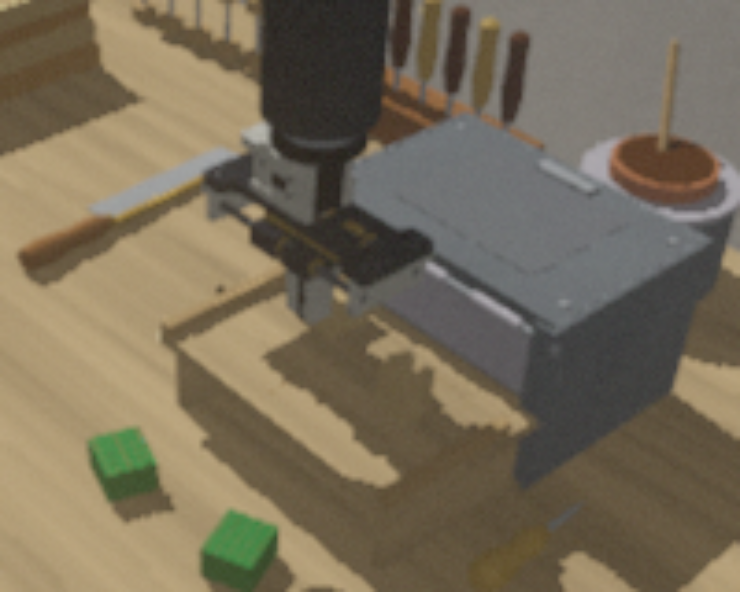

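The offcut is now squared against the tips (block 215–310, 145–255). The hinge rod with its knuckles runs along row 117, and the corner block is untouched at right. I'll measure the gap to the rod, the bin top's height and the block.

Run:
```python
from h import *
d=dict(np.load('pics/wrist3.npz')); T=wristT(d); P=pts(d,T); Z=P[...,2]
f=210/np.tan(np.radians(d['vfov']/2))
for u in (180,325,430):
  print(u,[(v,*bin_(P[v,u]).tolist(),round(float(Z[v,u])*1000)) for v in range(85,140,3)])
print('bin top',np.median(Z[20:80,100:500]))
m=((Z>.1)&(Z<.118)); m[:140]=0;m[256:]=0;m[:,:200]=0;m[:,325:]=0
m=cv2.morphologyEx(m.astype(np.uint8),cv2.MORPH_OPEN,np.ones((3,3)))>0
Q=P[m]; print('block',np.median(Q[:,2]),rect(Q[:,:2]),bin_(Q.min(0)),bin_(Q.max(0)), np.percentile(bin_(Q),[0.5,50,99.5],axis=0).tolist())
print('fingers',[(v,P[v,255].round(4).tolist(),P[v,300].round(4).tolist()) for v in range(250,268,2)])
```

```text
180 [(85, 8.4, 80.2, 163), (88, 7.7, 80.2, 163), (91, 6.9, 80.2, 163), (94, 6.2, 80.1, 164), (97, 5.4, 80.3, 163), (100, 4.7, 83.1, 153), (103, 3.9, 83.6, 151), (106, 3.0, 83.4, 152), (109, 2.2, 83.0, 154), (112, 1.3, 83.4, 153), (115, 0.5, 83.2, 154), (118, -0.4, 83.5, 153), (121, -1.3, 83.4, 154), (124, -2.1, 83.6, 153), (127, -3.0, 83.6, 153), (130, -4.0, 84.1, 152), (133, -5.1, 84.9, 149), (136, -12.3, 103.9, 79), (139, -13.9, 104.2, 78)]
325 [(85, 8.5, 41.7, 162), (88, 7.6, 41.9, 164), (91, 6.9, 41.8, 163), (94, 6.2, 41.6, 162), (97, 5.4, 41.5, 162), (100, 4.8, 39.3, 146), (103, 3.9, 39.4, 147), (106, 3.0, 39.8, 150), (109, 2.2, 40.0, 151), (112, 1.3, 39.9, 151), (115, 0.4, 39.8, 150), (118, -0.4, 39.9, 152), (121, -1.4, 39.7, 151), (124, -2.3, 39.5, 150), (127, -7.8, 29.8, 79), (130, -9.2, 29.8, 80), (133, -10.8, 29.6, 78), (136, -12.3, 29.5, 78), (139, -13.8, 29.4, 78)]
430 [(85, 8.4, 14.4, 164), (88, 7.7, 14.1, 164), (91, 7.0, 13.8, 163), (94, 6.2, 14.2, 164), (97, 5.4, 13.6, 163), (100, 4.8, 8.6, 151), (103, 3.9, 8.7, 152), (106, 3.1, 9.2, 153), (109, 2.2, 9.0, 153), (112, 1
[... 235 characters left out ...]
1632438087284636
block 0.10822508696846694 (array([595. ,  52.3]), array([44.2, 52.7]), 88.2) [-67.2  37.2] [-15.3  84.2] [[-64.6, 39.0], [-37.7, 60.6], [-15.2, 82.4]]
fingers [(250, [0.5741, 0.0568, 0.1093], [0.5733, 0.0355, 0.1089]), (252, [0.5727, 0.0569, 0.1083], [0.5721, 0.0355, 0.1084]), (254, [0.558, 0.0594, 0.0779], [0.5568, 0.0336, 0.0772]), (256, [0.5707, 0.057, 0.1085], [0.5702, 0.0356, 0.1089]), (258, [0.571, 0.0568, 0.1115], [0.5701, 0.0357, 0.111]), (260, [0.5709, 0.0567, 0.1134], [0.5706, 0.0359, 0.1141]), (262, [0.5708, 0.0566, 0.1153], [0.57, 0.036, 0.1151]), (264, [0.5983, 0.0518, 0.1743], [0.5981, 0.0396, 0.1747]), (266, [0.5979, 0.0518, 0.1747], [0.5977, 0.0396, 0.1751])]
```

Emit:
step_arm([
  [[4,0,1.5],0],
  [[5,0,0],0],
  [[6,0,0],0],
  [[6,0,0],0],
  [[6,0,0],0],
  [[6,0,0],0],
  [[6,0,0],0],
  [[6,0,0],0],
  [[6,0,0],0],
  [[5,0,0],0],
  [[0,0,0],0],
])

```text
time_s: 7.22
tcp_pos: [0.6144, 0.0455, 0.103]
eef_rot: [-180.0, -0.0, -1.8]
contact_force: [-0.5, 0.1, -0.3]
gripper_width: 0.0004
```

Run:
```python
from h import *
c,s=cap('wrist','wrist4'); print({k:np.round(v,4).tolist() for k,v in s.items() if k!='joint_torque'}, bin_(s['tcp_pos']))
```

```text
{'time_s': 7.225, 'joints': [22.3749, 20.9891, -16.0855, 0.0014, -52.9106, 65.8057], 'qd': [0.0408, -0.3554, -0.7878, -0.1418, -0.0433, -0.2031], 'tcp_pos': [0.6144, 0.0455, 0.103], 'eef_rot': [-179.995, -0.014, -1.8185], 'contact_force': [-0.5206, 0.1085, -0.348], 'moment': [-0.0265, -0.0277, -0.0288], 'gripper_width': 0.0004} [-21.8  54.7]
```

View pics/wrist4.png

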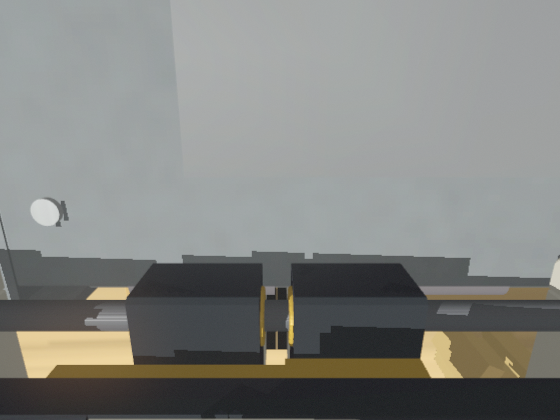

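The tips hide the doorway in this view, so I'll check the side and top cameras.

Run:
```python
from h import *
c,s=cap('side','side4'); A=cv2.resize(c['img'][130:250,250:380,::-1],(650,600),interpolation=cv2.INTER_CUBIC); cv2.imwrite('pics/side4c.png',A)
c,s=cap('top','top4'); A=cv2.resize(c['img'][130:220,235:355,::-1],(800,600),interpolation=cv2.INTER_CUBIC); cv2.imwrite('pics/top4c.png',A)
```

```text
(no output)
```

View pics/side4c.png

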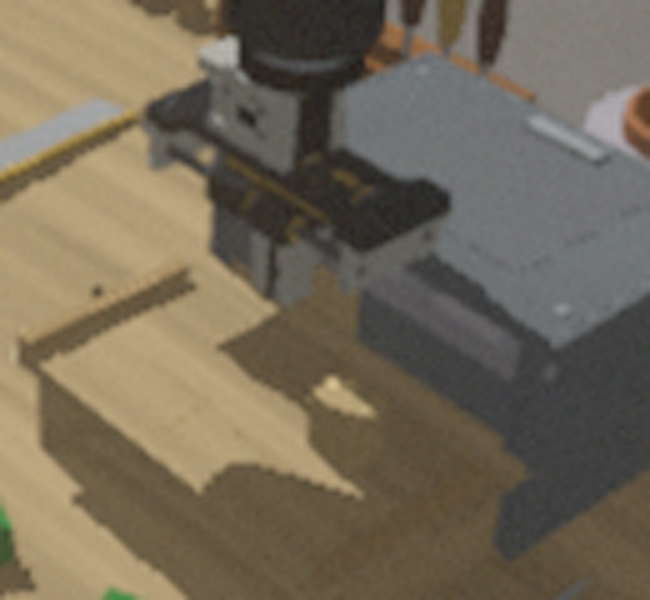

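View pics/top4c.png

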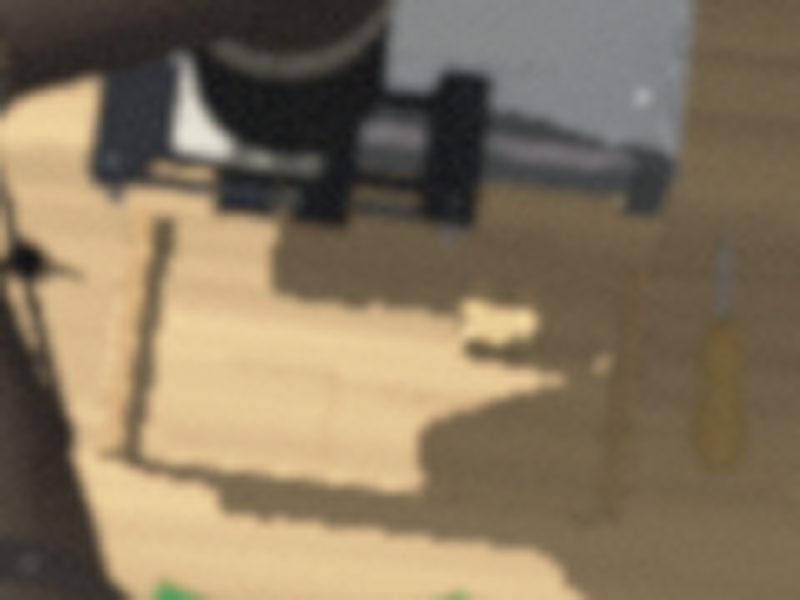

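In the side view the flap is raised, with a dark opening under it, so the offcut is still holding it open. The corner block (325–375, 375–415) stands unmoved. The offcut's rear face is at about −9.5 mm, so a few more millimetres remain.

Emit:
step_arm([
  [[2,0,0],0],
  [[2,0,0],0],
  [[0,0,0],0],
  [[0,0,0],0],
  [[0,0,0],0],
])

```text
time_s: 8.0
tcp_pos: [0.6179, 0.0454, 0.1031]
eef_rot: [-180.0, 0.0, -1.8]
contact_force: [-0.6, -0.3, 0.1]
gripper_width: 0.0001
```

Run:
```python
from h import *
c,s=cap('side','side5'); A=cv2.resize(c['img'][130:250,250:380,::-1],(650,600),interpolation=cv2.INTER_CUBIC); cv2.imwrite('pics/side5c.png',A)
print({k:np.round(v,4).tolist() for k,v in s.items() if k!='joint_torque'}, bin_(s['tcp_pos']))
```

```text
{'time_s': 8.0, 'joints': [22.2312, 21.2812, -15.6048, -0.0023, -53.1169, 65.9634], 'qd': [-0.0252, -0.0132, 0.0122, -0.0219, 0.0704, 0.112], 'tcp_pos': [0.6179, 0.0454, 0.1031], 'eef_rot': [-179.9995, 0.0034, -1.8068], 'contact_force': [-0.6484, -0.2825, 0.1294], 'moment': [-0.0346, -0.0445, -0.1072], 'gripper_width': 0.0001} [-18.3  54.6]
```

View pics/side5c.png

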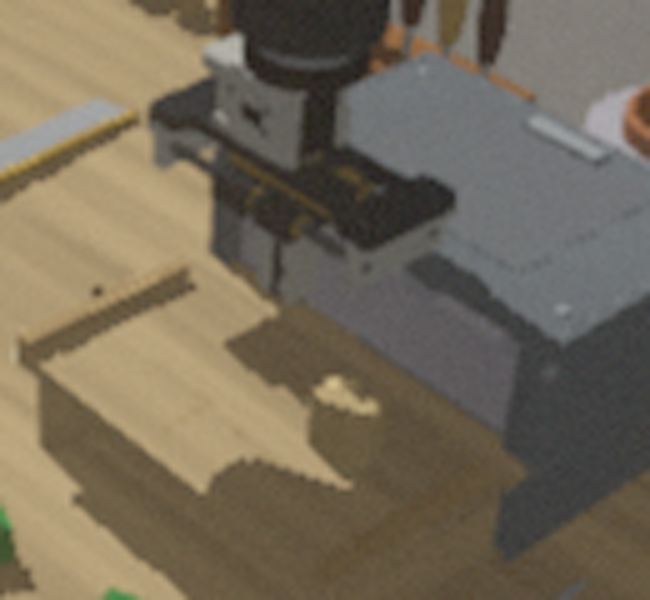

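The flap now hangs down again, so the offcut has tipped in. I'll draw back, rise and inspect.

Emit:
step_arm([
  [[-5,0,0],0],
  [[-10,0,0],0],
  [[-15,0,0],0],
  [[-20,0,0],0],
  [[-25,0,0],0],
  [[-25,0,0],0],
  [[-25,0,-10],0],
  [[-20,0,-30],0],
  [[-10,0,-40],0],
  [[0,0,-45],0],
  [[0,0,-40],0],
  [[0,0,-25],0],
  [[0,0,0],0],
  [[0,0,0],0],
])

```text
time_s: 9.8
tcp_pos: [0.462, 0.0501, 0.2924]
eef_rot: [-180.0, 0.0, -1.8]
contact_force: [-1.0, 0.2, -0.2]
gripper_width: 0.0003
```

Run:
```python
from h import *
c,s=cap('wrist','wrist6'); print({k:np.round(v,4).tolist() for k,v in s.items() if k!='joint_torque'}, bin_(s['tcp_pos']))
c,s=cap('side','side6'); A=cv2.resize(c['img'][130:250,250:380,::-1],(650,600),interpolation=cv2.INTER_CUBIC); cv2.imwrite('pics/side6c.png',A)
d=dict(np.load('pics/wrist6.npz')); T=wristT(d); P=pts(d,T); Z=P[...,2]; med=cv2.medianBlur(Z.astype(np.float32),5)
m=((med>.1)&(med<.132)&(d['z_map']>0)).astype(np.uint8); m=cv2.morphologyEx(m,cv2.MORPH_OPEN,np.ones((3,3)))
k,l,st,_=cv2.connectedComponentsWithStats(m)
for i in range(1,k):
    if st[i,4]>100:
        Q=P[l==i]; z=np.median(Q[:,2]); o=T[:3,3]; Q=o+(Q-o)*((z-o[2])/(Q[:,2]-o[2]))[:,None]
        rc=rect(Q[:,:2]); print(st[i].tolist(),z,rc,bin_(rc[0]/1000))
```

```text
{'time_s': 9.8, 'joints': [30.5344, -2.0527, -18.2685, -0.0289, -73.8107, 57.6681], 'qd': [-0.1689, 0.8882, -0.344, 0.0737, -0.085, 0.105], 'tcp_pos': [0.462, 0.0501, 0.2924], 'eef_rot': [-179.9907, 0.0372, -1.8056], 'contact_force': [-0.9896, 0.2388, -0.1522], 'moment': [-0.0396, 0.02, -0.0198], 'gripper_width': 0.0003} [-174.2   54.3]
[379, 67, 51, 40, 1508] 0.12001710907446417 (array([553.6, -66.8]), array([45.2, 31.5]), 84.0) [-78.9 -59.6]
```

View pics/wrist6.png

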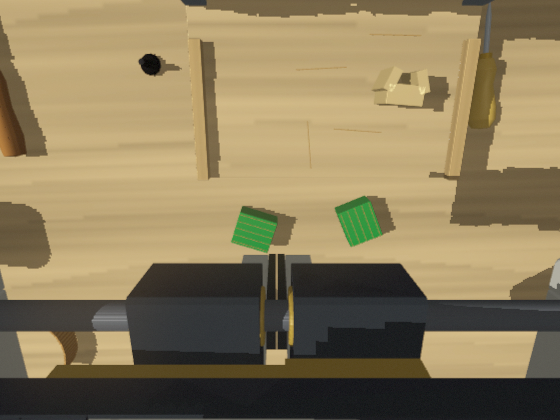

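View pics/side6c.png

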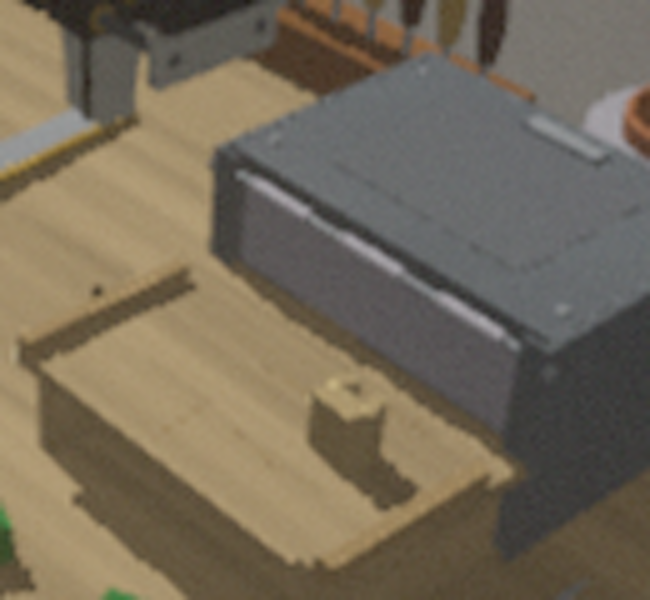

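The offcut is gone from the shelf, the flap hangs flush, and the corner block stands. The measured 2.6 mm difference comes with a wider rectangle that takes in its side face, so I'll compare against the first side picture before handing in.

Run:
```python
from h import *
A=np.load('pics/side0.npz')['img'].astype(np.float32).mean(2); B=np.load('pics/side6.npz')['img'].astype(np.float32).mean(2)
for n,(v0,v1,u0,u1) in {'corner':(200,235,305,335),'flap':(165,220,298,355),'awl':(245,275,335,365)}.items():
    print(n,cv2.phaseCorrelate(A[v0:v1,u0:u1].copy(),B[v0:v1,u0:u1].copy()), np.abs(cv2.GaussianBlur(A-B,(0,0),2)[v0:v1,u0:u1]).max())
close_job(); print('handed in', r.get_state()['time_s'])
```

```text
corner ((0.08452096054806191, -0.01829705498063916), 1.0219553682539197) 9.595605
flap ((-0.0016046167872332262, -0.03979282156586805), 0.9264792858229743) 57.2017
awl ((0.04637438794487281, 0.03394973584260086), 1.0078327955140007) 9.876079
the job is handed in; nothing more can be done
the job is handed in; nothing more can be done
```

The offcut is inside the bin and the flap hangs shut. I handed the job in at about 10 s of the 35 s allowed, and no verdict was reported.

**What I did:** I found the bin, the offcut and the corner block in the wrist picture. I then pushed the offcut with the shut fingertips along the shelf and through the flap until it tipped in, and drew back out and up.

**Departure from the advice:** the moves can only turn the tool about its own axis, so I could not lean the fingers and kept them upright. I stopped the tips about 6 mm short of the hinge line, and the offcut's centre was by then past the shelf edge, so it dropped.

**Last checks:**
- **Offcut:** it is gone from the shelf in both the wrist and side views. No camera sees into the bin, so "dropped inside" rests on that and on the flap closing.
- **Flap:** it hangs flush in the side view. Matched against the first picture it shows no shift (0.04 px). One brightness difference of 57 grey levels remains in that patch, which I did not trace.
- **Corner block:** it is upright, and its shift in the side view is under 0.1 px. The wrist measurement disagreed by 2.6 mm, most likely because that outline also took in one of the block's side faces; this is still within the 10 mm limit.
- **Bystanders:** the awl's shift is under 0.1 px. I only looked at the end button and did not measure the saw and the rib. The arm passed well above all of them.
- **Forces:** the wrist force readings, taken only at stops, stayed around 1 N.

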